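# Unload a dry bath with the screw-in lifter

## Robot

A 6-joint arm with a two-finger parallel gripper is mounted at the origin on a cart in front of the work surface, level with it; the furniture and walls round the work are solid. World frame = base frame: x ahead of the robot, y to its left, z up, the work surface at z = 0. Lengths are in mm, angles in rad, forces in N, time in s.
With the tool pointing down it reaches from about 350 to 875 mm from the base axis. Payload 4.2 kg.
Tool frame: the origin (TCP) lies midway between the tips of the shut fingers; the grasp point (between the pads) lies 19 mm behind it (tcp_to_grasp is the distance from the TCP to the grasp point, in mm); z points along the fingers, y is the line along which they close (so a half turn about z gives the same grasp; the last joint's range is limited). The gripper opens to 85 mm and grips with 20 to 120 N. Pads are 22 mm wide; open, the fingers measure 114 mm over their backs; the gripper's body (76 mm by 85 mm) begins 54 mm behind the grasp point. The pads swing forward as they close: fully open they stand 13 mm farther back than shut.
Start: joints at [1.548, 0.385, 0.008, 0, -1.194, -0.259], TCP at [173.771, 600.336, 231.312] pointing down, gripper open.
Joint ranges: [-3.14, 3.14], [-1.21, 2.06], [-1.07, 1.41], [-3.16, 2.05], [-2.99, -0.16], [-3.1, 3.1]. Speed limits (rad/s): [2.79, 2.79, 3.14, 3.14, 3.14, 3.14].

## Interface

Orientations are given as a unit quaternion [x, y, z, w].
In Python, from bench import read_state, get_image, job_done, tcp_to_grasp gives the robot as it stands.
- The arm moves only by the tool jog_arm, never from a script. Its argument "plan" is a list of rows, each a list of 3 entries, a list of its own where there are three numbers: the finger opening in mm, from 0 to 85.4, then the shift along the tool's x, y, z as a fraction of full scale, then the turn, a rotation vector about the tool's x, y, z as a fraction of full scale. A call has 1 to 10 rows; each row is the pose to reach, as a shift and turn from the pose commanded when the call began, along the tool's axes at that moment; what a row does not reach only later rows make up. Full scale, the value 1, is 0.1 m for a shift and 60 degrees for a turn. A row lasts 1/8 s, in which the tool goes at most 62.5 mm and 10.7 degrees, less where a joint would pass 70% of its speed; a pose out of reach is approached as far as the arm can. A call with a number of a shift or a turn outside -1 to 1 is refused whole. A call with a gripper value outside its range is refused whole. The fingers move at their own pace and stop on an object; the grip force is fixed at half the most. Time passes only in rows, so rows that repeat a pose let the fingers close. It gives the time, the measured TCP pose, the force, the opening and the grip force at its end, in the units of the state.
- read_state(): the state, without advancing time (a new reading comes with each control period).
- get_image(name): name is "scene" or "top" or "wrist"; returns a dict with "img" (400x640x3 uint8, red, green, blue), "range_z" (400x640 float32, mm along the optical axis (not along the pixel's ray), 0 where there is no reading), "intrinsics" (3x3 intrinsics, pixels), "extrinsics" (4x4, takes a point from camera to world coordinates); the wrist camera has in their place "tool_from_camera" (4x4, takes a point from camera to tool coordinates, whose origin is the TCP and whose axes are the flange's). Camera axes: x right, y down, z forward; pixel columns grow to the right and rows downward; lengths in mm; the calibration is good to about 2 mm. A picture is of the moment at which its call begins: read the wrist's pose just before it.
- job_done(): hands the job in; it is judged then, once.
The state is a dict: "clock": time; "joints": joint angles; "joint_vel": joint speeds; "joint_efforts": joint torques, N m; "position": TCP position; "ee_rot": TCP orientation; "contact_force": force on the tool from outside, world axes, zero at the start; "wrist_torque": the same for the moment, N m; "gripper_width": finger opening in mm; "grasp_force": force on a finger pad.
Only numpy, scipy, OpenCV 4.12 (cv2) and the standard library are available. Lean on these libraries where they do the work, as an engineer would, in place of code of your own. Each camera call takes 0.05 s, during which the arm holds its last target. There are 200 camera calls.

## Task

Empty the dry bath: with the lifter from the stand, screw into each block that sits in a well (a quarter turn clockwise), pull it straight up out of the well and stand it upright on the floor of the steel tray, then unscrew the lifter. When every block stands flat in the tray, put the lifter back through the eyelet of its stand so that its collar rests on the eyelet. The blocks are hot, so never touch them with the fingers, and do not tip them over.

Things in the scene. Friction and masses are not known exactly. Their poses are not given: they have to be found in the camera images.
- lifter: Steel lifter (puller) rod, upright, 125 mm tall, 0.12 kg; origin at the centre of its lower end, z up. Lower end: cross bar (quarter-turn thread lugs) 20 mm along the lifter's x, 5 mm wide, 5 mm high. Rod 6 mm in diameter; cone from z 56 to 70 mm, widening to 22 mm; collar 34 mm in diameter, z 70 to 75 mm; handle above. Starts hanging in the eyelet.
- lifter_handle (a point): Middle of the lifter's grey flat handle, 100 mm above the lifter's origin; axes as the lifter's. The handle is 30 mm along x, 14 mm thick along y (grip across these 14 mm) and 50 mm high (lifter z 75 to 125 mm).
- eyelet (a point): Centre of the eyelet's hole at its upper face, on the fixed stand, 100 mm above the worktop. Hole 26 mm in diameter, plate 8 mm thick, upright axis, free below to the stand's 10 mm base. The lifter hangs with its collar on the upper face (lifter origin 70 mm below this point). x points to the post behind, 33 mm off, no higher than the eyelet.
- bath: Dry bath, a light housing fixed on the worktop, 180 x 180 mm, 58 mm high. Origin: centre of its underside. Four square wells 53 x 53 mm at x and y = -35 and +35 mm, well floors at z 16 mm. One well may be empty. Which side it stands on, left or right, varies.
- tray: Low loose steel tray, 0.7 kg, 170 x 170 mm, 14 mm high, walls 4 mm, inner floor at z 4 mm. Origin: centre of its underside. Room for four blocks, for example at x and y = -37 and +37 mm.
- block0: Aluminium heating block (may be absent), 50 x 50 mm, 40 mm high, about 0.22 kg, four dark tube holes at the corners (look only). Origin: centre of its underside, z up. Sits in a well with 1.5 mm play all round, top 2 mm below the bath's. Threaded hole in the middle of its top: a slot 28 mm along the block's x, 10 mm wide; see block1 and block2 for its inside and use.
- block1: Block like block0 (may be absent). The slot of each block goes through a top plate 8 mm thick (z 32 to 40 mm) into a cavity, z 16 to 32 mm. Lifter x along block x (either way round) the bar enters; with the lifter's origin at block z 17 to 22 mm it can be turned a quarter turn clockwise seen from above, under the plate. Stops end the turn both ways, with about 0.2 rad of play.
- block2: Block like block0 (may be absent). Pulled up, the turned bar catches in a notch 3.5 mm deep under each block's top plate with the lifter's origin at block z 27 mm, and carries the block; the notch keeps it from turning. To free it: stand the block down, lower the lifter about 7 mm more, turn it a quarter turn anticlockwise and draw it straight up.
- block3: Block like block0 (may be absent); see also block1 and block2.
There are look-alikes about, which are no part of the job. What is shaped like the block1 but blue or pink is not meant. Leave any red look-alike of the block0 alone.

How it is judged:
By the outcome, as a careful person would: the job done as asked, in the order asked, and still so for the second after the job is handed in, with the robot touching nothing.
Of block0, block1, block2, block3 only 3 to 4 are there at a start; the rules pass over those that are not, and their reading is None.
At some moment in a run one of tray may be knocked a few centimetres aside while the robot is not near it.
It also fails if it takes over 210 s, if anything falls off the work surface, if the arm or the gripper's body presses on something with over 40 N, if the wrist force passes 120 N, or if a joint passes its speed limit or range.

## Working session

There is one attempt and no reset: what is moved stays moved. The work goes in short steps, Python scripts to look and compute and a tool call to move; the robot and the scene stay as the last step left them, time stands still between calls to the robot, and variables do not carry over. Pictures are saved under pics/ and viewed, at most 14 in all, crops included, and the job is handed in when it is done.

Besides the shell and the picture viewer there is one more tool, called as name(argument=value, ...), one argument or row to a line, values as JSON. jog_arm: Moves the arm, as the interface text tells. Its arguments: {"type":"object","properties":{"plan":{"type":"array"}},"required":["plan"]}

```bash
ls; mkdir -p pics
python3 - <<'E'
from bench import *
import cv2,numpy as np
s=read_state();print(s['position'],s['ee_rot'],s['clock'],s['contact_force'],tcp_to_grasp)
for n in ["scene","top"]:
    d=get_image(n);cv2.imwrite(f'pics/{n}0.png',d['img'][:,:,::-1]);print(n,d['intrinsics'].tolist(),np.round(d['extrinsics'],4).tolist())
d=get_image("wrist");print(d['intrinsics'].tolist(),np.round(d['tool_from_camera'],4).tolist())
E
```

```text
pics
[173.62010144 599.79177749 230.19940098] [ 9.90079463e-01 -1.40504199e-01 -1.07969450e-04  1.10275919e-03] 0.0 [-0.37182711 -0.35604273 -0.12941634] 18.700000000000003
scene [[471.34611345132134, 0.0, 317.97642995341346], [0.0, 471.34611345132134, 208.4416732901409], [0.0, 0.0, 1.0]] [[-0.986, -0.0663, 0.1532, 307.1487], [-0.1669, 0.4086, -0.8973, 1163.6831], [-0.0031, -0.9103, -0.4139, 725.9078], [0.0, 0.0, 0.0, 1.0]]
top [[367.656690871143, 0.0, 319.78647884676894], [0.0, 367.656690871143, 204.39184045865312], [0.0, 0.0, 1.0]] [[-0.0186, -0.9803, 0.1966, 310.2105], [-0.9998, 0.0169, -0.0101, -214.8156], [0.0065, -0.1968, -0.9804, 1223.9022], [0.0, 0.0, 0.0, 1.0]]
[[343.2027300439805, 0.0, 319.34560350993576], [0.0, 343.2027300439805, 199.9076995565521], [0.0, 0.0, 1.0]] [[0.0012, -0.9637, -0.267, 67.5934], [1.0, 0.0011, 0.0005, -1.2248], [-0.0002, -0.267, 0.9637, -141.8482], [0.0, 0.0, 0.0, 1.0]]
```

View pics/top0.png

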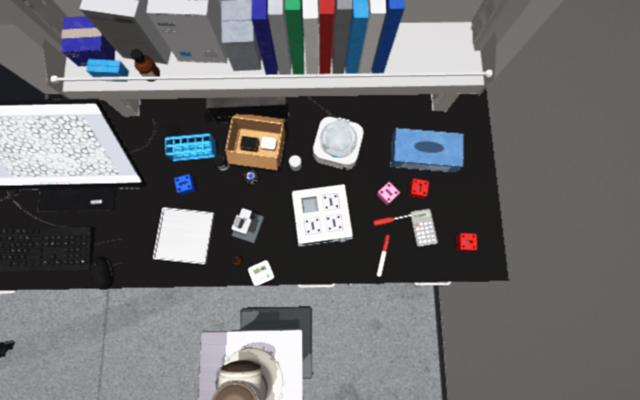

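View pics/scene0.png

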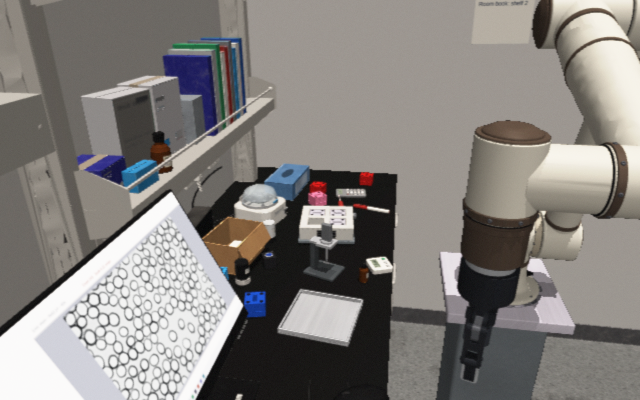

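Top view: the bath is at about (323,214) with three blocks and its upper-left well empty. The stand with the lifter is at (247,224), and the tray is at (184,235). Next I'll measure them.

```bash
cat > h.py <<'E'
from bench import *
import cv2,numpy as np
from scipy.spatial.transform import Rotation as R
def cam(n):
    s=read_state();d=get_image(n)
    if n=='wrist':
        T=np.eye(4);T[:3,:3]=R.from_quat(s['ee_rot']).as_matrix();T[:3,3]=s['position'];d['E']=T@d['tool_from_camera']
    else:d['E']=d['extrinsics']
    return d
def ray(d,uv,z):
    uv=np.atleast_2d(np.float64(uv));E=d['E']
    r=np.c_[uv,np.ones(len(uv))]@np.linalg.inv(d['intrinsics']).T@E[:3,:3].T
    return E[:3,3]+r*((z-E[2,3])/r[:,2])[:,None]
def cloud(d):
    v,u=np.mgrid[:400,:640];z=d['range_z'].astype(float)
    p=np.stack([u*z,v*z,z],-1)@np.linalg.inv(d['intrinsics']).T
    return p@d['E'][:3,:3].T+d['E'][:3,3]
def proj(d,p):
    E=np.linalg.inv(d['E']);q=np.atleast_2d(p)@E[:3,:3].T+E[:3,3];q=q@d['intrinsics'].T;return q[:,:2]/q[:,2:]
def rect(p):
    (c,s,a)=cv2.minAreaRect(np.float32(p)[:,:2]);return np.round(c,1),np.round(s,1),round(a,1)
E
python3 - <<'E'
from h import *
d=cam('top');P=cloud(d);hsv=cv2.cvtColor(d['img'],cv2.COLOR_RGB2HSV)
Z=P[...,2]
def box(u0,u1,v0,v1):
    m=np.zeros(Z.shape,bool);m[v0:v1,u0:u1]=1;return m
def big(m):
    n,l,s,_=cv2.connectedComponentsWithStats(m.astype(np.uint8));return l==1+s[1:,4].argmax()
white=(hsv[...,2]>110)
m=big(box(285,360,178,250)&(abs(Z-58)<6));print('bath',rect(P[m]),np.median(Z[m]))
m=big(box(145,222,200,270)&white);vv,uu=np.nonzero(m);print('tray',rect(ray(d,np.c_[uu,vv],14)),np.median(Z[m]))
b=box(225,270,200,250)
m=b&(abs(Z-155)<8);print('handle',rect(P[m]),m.sum())
m=b&(abs(Z-100)<8);print('ey',rect(P[m]),m.sum())
m=b&(abs(Z-10)<5);print('base',rect(P[m]),m.sum())
im=np.hstack([cv2.resize(d['img'][175:255,a:a+80],(400,400),interpolation=cv2.INTER_CUBIC) for a in(210,285)])
cv2.imwrite('pics/c1.png',im[:,:,::-1])
E
```

```text
Traceback (most recent call last):
  File "h.py", line 21, in rect
    (c,s,a)=cv2.minAreaRect(np.float32(p)[:,:2]);return np.round(c,1),np.round(s,1),round(a,1)
            ~~~~~~~~~~~~~~~^^^^^^^^^^^^^^^^^^^^^
cv2.error: OpenCV(4.12.0) /io/opencv/modules/imgproc/src/convhull.cpp:143: error: (-215:Assertion failed) total >= 0 && (depth == CV_32F || depth == CV_32S) in function 'convexHull'
```

```bash
sed -i 's/np.float32(p)\[:,:2\]/np.ascontiguousarray(np.float32(p)[:,:2])/' h.py
python3 - <<'E'
from h import *
d=cam('top');P=cloud(d);hsv=cv2.cvtColor(d['img'],cv2.COLOR_RGB2HSV)
Z=P[...,2]
def box(u0,u1,v0,v1):
    m=np.zeros(Z.shape,bool);m[v0:v1,u0:u1]=1;return m
def big(m):
    n,l,s,_=cv2.connectedComponentsWithStats(m.astype(np.uint8));return l==1+s[1:,4].argmax()
white=(hsv[...,2]>110)
m=big(box(285,360,178,250)&(abs(Z-58)<6));print('bath',rect(P[m]),np.median(Z[m]))
m=big(box(145,222,200,270)&white);vv,uu=np.nonzero(m);print('tray',rect(ray(d,np.c_[uu,vv],14)),np.median(Z[m]))
b=box(225,270,200,250)
for z in (155,100,10):
    m=b&(abs(Z-z)<8);print(z,m.sum(),rect(P[m]) if m.any() else '')
print(Z[205:245:3,228:268:3].astype(int))
im=np.hstack([cv2.resize(d['img'][175:255,a:a+80],(400,400),interpolation=cv2.INTER_CUBIC) for a in(210,285)])
cv2.imwrite('pics/c1.png',im[:,:,::-1])
E
```

```text
bath (array([ 513.4, -231.2]), array([173.7, 169.7]), 6.7) 57.76362184189054
tray (array([458. , 225.7]), array([175.1, 174.1]), 83.0) 4.471678702977897
155 52 (array([478.2,  17.6]), array([13.2, 29.8]), 70.5)
100 224 (array([489.7,  14.2]), array([47.7, 70.3]), 69.8)
10 762 (array([491.8,  18.6]), array([151.7, 166. ]), 89.2)
[[   0    0   -3   -2   -1    0    0    0    2    0   -1    0    3    2]
 [   2   -4    0    0    2    0    0   -5   -5   -1   -2    1   -1    0]
 [   2    0    2    6    0  102  100   96    3    0    1   -2    0    0]
 [   1    0   -3    5   99   99   96   98   68    7   -3    0   -2    0]
 [   0    4    0  155  150  103  102   52   49    9   12   13    1    0]
 [   2    0    1  155  153  122  104  100   14    9   10    4   -5    3]
 [  -1    3  156  155  143  103  102   97   15   12   12    5    2    1]
 [   0    0   97  153  126  107   98    9   11   10    9    3   -1    5]
 [  -4    1  102   97  109  100  103   13   11   10   12   -2    1   -1]
 [   3   -1   10   11    9  100   95   12   11    8    0   -2    1    0]
 [   0   -1   10   10   12    8    8   12   12   11    0    4    2    0]
 [   0    3    1    0   13   10    9    7    9    7   -3    5   -2    6]
 [   0   -3   -1    2    1    0   -1   11    8    0    0   -3    0    2]
 [   0    0   -1    1   -2 1223    0    0    3    0    1   -1    1    0]]
```

View pics/c1.png

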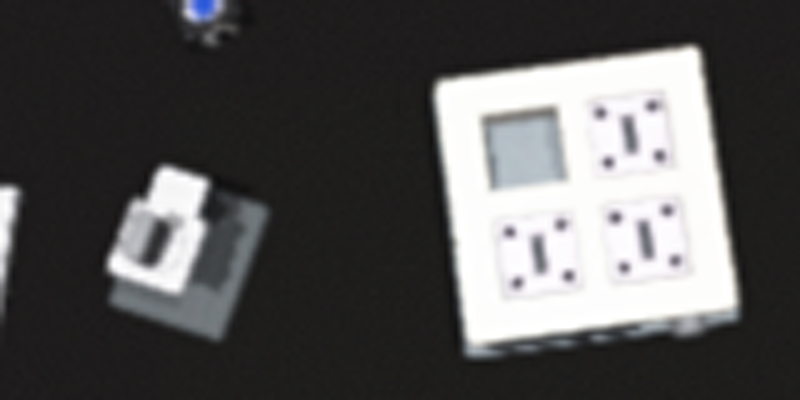

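The handle is at about (478,18) with its long axis near -20°. The bath is at (513,-231) and the tray at (458,226). The slots run roughly along world x. I'll start moving towards the lifter.

jog_arm(
  plan=[
    [85,[0.45,0.47,0],[0,0,0]],
    [85,[0.9,0.95,0],[0,0,0]],
    [85,[0.9,0.95,0],[0,0,0]],
  ],
)

```text
clock: 0.62
position: [234.9, 480.7, 231.7]
ee_rot: [0.99, -0.142, -0.0, 0.0]
contact_force: [-0.9, 0.2, 1.0]
gripper_width: 85.4
grasp_force: 0.0
```

jog_arm(
  plan=[
    [85,[0.45,0.47,0],[0,0,0]],
    [85,[0.9,0.95,0],[0,0,0]],
    [85,[0.9,0.95,0],[0,0,0]],
  ],
)

```text
clock: 1.0
position: [294.6, 365.4, 231.6]
ee_rot: [0.99, -0.142, -0.0, -0.0]
contact_force: [0.2, 0.1, -0.1]
gripper_width: 85.0
grasp_force: 0.0
```

jog_arm(
  plan=[
    [85,[0.45,0.47,0],[0,0,0]],
    [85,[0.9,0.95,0],[0,0,0]],
    [85,[0.9,0.95,0],[0,0,0]],
  ],
)

```text
clock: 1.38
position: [354.8, 249.8, 231.5]
ee_rot: [0.99, -0.142, 0.0, -0.0]
contact_force: [0.5, 0.4, 0.8]
gripper_width: 84.9
grasp_force: 0.0
```

jog_arm(
  plan=[
    [85,[0.45,0.47,0],[0,0,0]],
    [85,[0.9,0.95,0],[0,0,0]],
    [85,[0.9,0.95,0],[0,0,0]],
  ],
)

```text
clock: 1.75
position: [415.3, 133.9, 231.3]
ee_rot: [0.99, -0.142, 0.0, -0.0]
contact_force: [0.4, -0.7, -0.2]
gripper_width: 84.8
grasp_force: 0.0
```

jog_arm(
  plan=[
    [85,[0.45,0.47,0],[0,0,0]],
    [85,[0.9,0.95,0],[0,0,0]],
    [85,[0.9,0.95,0],[0,0,0]],
    [85,[0.9,0.95,0],[0,0,0]],
    [85,[0.9,0.95,0],[0,0,0]],
  ],
)

```text
clock: 2.38
position: [473.8, 20.6, 231.3]
ee_rot: [0.99, -0.139, 0.0, -0.0]
contact_force: [0.1, 0.1, 1.2]
gripper_width: 84.9
grasp_force: 0.0
```

Run:
```python
from h import *
s=read_state();print(s['position'],s['joints'])
d=cam('wrist');P=cloud(d);Z=P[...,2]
print((d['range_z']==0).mean())
r=np.hypot(P[...,0]-478,P[...,1]-18)
for z,t in((155,4),(105,4)):
    m=(abs(Z-z)<t)&(r<60);print(z,m.sum(),rect(P[m]),np.median(Z[m]),P[m].min(0),P[m].max(0))
cv2.imwrite('pics/w1.png',d['img'][:,:,::-1])
```

```text
[473.800055    20.58441287 231.3393585 ] [ 3.86982147e-01  1.25841714e-01 -3.46654524e-01 -1.97141597e-04
 -1.09809722e+00  9.04727511e-01]
0.00406640625
155 856 (array([478.3,  19.8]), array([13.9, 30.1]), 69.8) 153.90889411239175 [463.72447578   9.28226582 151.08302357] [493.89043684  30.41773303 156.38448008]
105 619 (array([488.2,  15.2]), array([33.7, 62.8]), 64.8) 104.11759215189079 [453.02975857   3.34149092 101.04866628] [518.91135753  36.38189744 108.69650842]
```

View pics/w1.png

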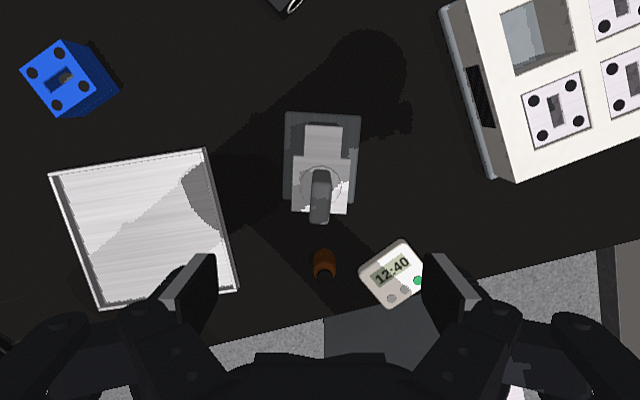

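The wrist view shows the lifter handle upright at (320,190) in its eyelet, centred at (478.3,19.8) with a yaw of -20.2°. The tray is on the left and the bath on the right. I'll align, descend and grip.

jog_arm(
  plan=[
    [60,[0.045,-0.005,0.3],[0,0,0.07]],
    [45,[0.045,-0.005,0.6],[0,0,0.07]],
    [45,[0.045,-0.005,0.9],[0,0,0.07]],
    [45,[0.045,-0.005,0.9],[0,0,0.07]],
    [45,[0.045,-0.005,0.9],[0,0,0.07]],
  ],
)

```text
clock: 3.05
position: [479.2, 19.1, 142.6]
ee_rot: [0.984, -0.176, 0.001, -0.0]
contact_force: [0.5, 0.5, 0.8]
gripper_width: 45.0
grasp_force: 0.0
```

jog_arm(
  plan=[
    [45,[0,0,0.15],[0,0,0]],
    [45,[0,0,0.28],[0,0,0]],
    [45,[0,0,0.28],[0,0,0]],
    [10,[0,0,0.28],[0,0,0]],
    [5,[0,0,0.28],[0,0,0]],
    [5,[0,0,0.28],[0,0,0]],
    [5,[0,0,0.28],[0,0,0]],
    [5,[0,0,0.28],[0,0,0]],
  ],
)

```text
clock: 4.05
position: [479.0, 18.3, 114.0]
ee_rot: [0.984, -0.176, 0.001, -0.0]
contact_force: [-0.3, 0.7, 6.6]
gripper_width: 13.7
grasp_force: 59.0
```

jog_arm(
  plan=[
    [5,[0,0,-0.05],[0,0,0]],
    [5,[0,0,-0.25],[0,0,0]],
    [5,[0,0,-0.5],[0,0,0]],
    [5,[0,0,-0.75],[0,0,0]],
    [5,[0,0,-1],[0,0,0]],
    [5,[0,0,-1],[0,0,0]],
  ],
)

```text
clock: 4.8
position: [479.0, 18.4, 214.5]
ee_rot: [0.984, -0.177, 0.001, -0.001]
contact_force: [-0.4, 0.5, -1.4]
gripper_width: 13.3
grasp_force: 58.5
```

jog_arm(
  plan=[
    [5,[0.12,0.35,0],[0,0,0]],
    [5,[0.24,0.69,0],[0,0,0]],
    [5,[0.24,0.69,0],[0,0,0]],
  ],
)

```text
clock: 5.18
position: [475.5, -56.4, 211.4]
ee_rot: [0.984, -0.178, -0.002, 0.0]
contact_force: [-0.6, -0.7, -1.4]
gripper_width: 13.4
grasp_force: 58.8
```

jog_arm(
  plan=[
    [5,[0.12,0.35,0],[0,0,0]],
    [5,[0.24,0.69,0],[0,0,0]],
    [5,[0.24,0.69,0],[0,0,0]],
  ],
)

```text
clock: 5.55
position: [474.6, -128.8, 211.8]
ee_rot: [0.984, -0.178, -0.001, 0.0]
contact_force: [0.0, 0.1, -1.5]
gripper_width: 13.6
grasp_force: 59.1
```

jog_arm(
  plan=[
    [5,[0.12,0.35,0],[0,0,-0.15]],
    [5,[0.24,0.69,0],[0,0,-0.3]],
    [5,[0.24,0.69,0],[0,0,-0.45]],
    [5,[0.24,0.69,0],[0,0,-0.45]],
    [5,[0.24,0.69,0],[0,0,-0.45]],
  ],
)

```text
clock: 6.18
position: [473.9, -200.1, 212.9]
ee_rot: [0.998, 0.057, -0.0, -0.0]
contact_force: [-0.3, -0.2, -1.2]
gripper_width: 13.2
grasp_force: 59.2
```

Run:
```python
from h import *
s=read_state();print(s['position'],s['ee_rot'],s['joints'],s['contact_force'],s['gripper_width'])
d=cam('wrist');cv2.imwrite('pics/w2.png',d['img'][:,:,::-1])
np.savez('w2.npz',img=d['img'],rz=d['range_z'],E=d['E'],K=d['intrinsics'])
```

```text
[ 473.88298371 -200.06550376  212.86591198] [ 9.98345563e-01  5.74974234e-02 -3.80501423e-04 -1.93839015e-04] [-8.37608877e-02  2.12336934e-01 -2.87612482e-01 -3.15093446e-04
 -1.07165494e+00  1.76976647e+00] [-0.25373693 -0.20034448 -1.1570137 ] 13.177023272904794
```

View pics/w2.png

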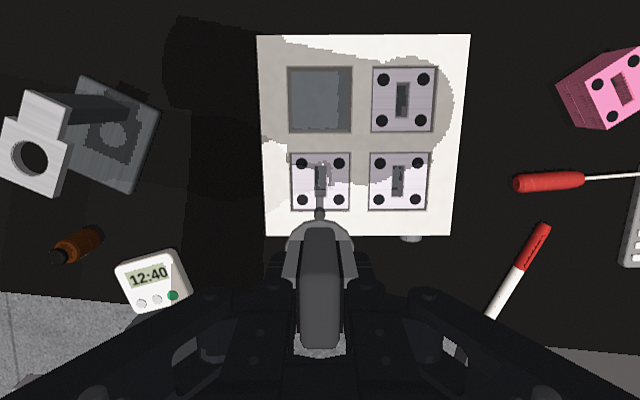

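The three blocks show clear tube holes: near-left around (320,180), near-right (398,181) and far-right (403,100). The far-left well is empty. The bar tip is visible near (320,200). I'll measure the block centres and yaws from the tube holes.

```bash
cat >> h.py <<'E'
def blocks(d,z,guess,rad=32):
    """centre+yaw of blocks from 4 dark tube holes near each guess (xy)"""
    g=cv2.cvtColor(d['img'],cv2.COLOR_RGB2GRAY);out=[]
    m=(g<60).astype(np.uint8);n,l,st,c=cv2.connectedComponentsWithStats(m)
    ok=[i for i in range(1,n) if 25<st[i,4]<400 and .6<st[i,2]/st[i,3]<1.6]
    W=ray(d,c[ok],z)[:,:2]
    for q in guess:
        k=W[np.hypot(*(W-q).T)<rad];k=k[np.hypot(*(k-q).T)>12]
        c0,s,a=cv2.minAreaRect(np.float32(k)) if len(k)>2 else ((0,0),(0,0),0)
        out.append((len(k),np.round(c0,1),np.round(s,1),round(a,1),np.round(k.mean(0),1) if len(k) else 0))
    return out
E
python3 - <<'E'
from h import *
f=np.load('w2.npz');d=dict(img=f['img'],range_z=f['rz'],E=f['E'],intrinsics=f['K'])
for b in blocks(d,56,[(474.5,-200.5),(552.3,-261.9),(482.7,-270.1)]):print(b)
P=cloud(d);Z=P[...,2]
m=(abs(Z-58)<4)&(P[...,0]>400);print('bath',rect(P[m]),np.median(Z[m]))
# bar of lifter
m=(Z>118)&(Z<145)&(np.hypot(P[...,0]-474,P[...,1]+200)<25);print('bar',m.sum(),rect(P[m]),P[m].min(0),P[m].max(0))
g=cv2.cvtColor(d['img'],cv2.COLOR_RGB2GRAY)
mm=((g[120:195,0:70]>110)).astype(np.uint8)
cs,_=cv2.findContours(1-mm,cv2.RETR_LIST,cv2.CHAIN_APPROX_NONE)
for c in cs:
    if 200<cv2.contourArea(c)<1500:
        e=cv2.fitEllipse(c);print('hole',e,ray(d,np.array(e[0])+[0,120],100))
E
```

```text
(5, array([ 471.1, -199.9]), array([43.1, 33. ]), 7.0, array([ 470.8, -199.7]))
(4, array([ 553.2, -259.1]), array([33. , 32.9]), 7.3, array([ 553.2, -259.1]))
(4, array([ 484.3, -267.7]), array([33.1, 32.9]), 7.3, array([ 484.3, -267.7]))
bath (array([ 505.7, -151.6]), array([170.3, 329.1]), 6.6) 56.80545890904065
bar 151 (array([ 477.3, -198.4]), array([11.7,  6.7]), 5.6) [ 471.40586935 -202.32538698  129.0093298 ] [ 483.29456386 -195.48055071  144.98867341]
hole ((11.453703880310059, 67.93529510498047), (13.956376075744629, 46.683841705322266), 103.32566833496094) [[453.31995695  35.12069069 100.        ]]
hole ((29.641353607177734, 37.86252975463867), (29.996925354003906, 38.28981018066406), 128.9910125732422) [[478.41298904  18.82942849 100.        ]]
hole ((63.03556823730469, 44.86412811279297), (13.748251914978027, 90.98432159423828), 1.8972138166427612) [[475.94987073  -5.45747993 100.        ]]
```

jog_arm(
  plan=[
    [5,[0.022,0,0.2],[0,0,0]],
    [5,[0.022,0,0.4],[0,0,-0.01]],
    [5,[0.022,0,0.54],[0,0,-0.01]],
    [5,[0.022,0,0.54],[0,0,-0.01]],
    [5,[0.022,0,0.54],[0,0,-0.01]],
  ],
)

```text
clock: 6.85
position: [476.7, -200.7, 160.0]
ee_rot: [0.998, 0.063, 0.001, 0.0]
contact_force: [-1.0, 0.1, -1.6]
gripper_width: 13.1
grasp_force: 59.2
```

Run:
```python
from h import *
s=read_state();print(s['position'],s['ee_rot'])
d=cam('wrist');c=proj(d,[478,-198,65])[0].astype(int);print(c)
v0=max(0,min(c[1]-60,280));u0=max(0,min(c[0]-80,480))
cv2.imwrite('pics/w3.png',cv2.resize(d['img'][v0:v0+120,u0:u0+160],None,fx=5,fy=5,interpolation=cv2.INTER_CUBIC)[:,:,::-1])
print(u0,v0);np.savez('w3.npz',img=d['img'],rz=d['range_z'],E=d['E'],K=d['intrinsics'])
P=cloud(d);m=(abs(P[...,2]-80)<8)&(np.hypot(P[...,0]-476,P[...,1]+200)<25);print('bar',m.sum(),rect(P[m]),P[m].min(0),P[m].max(0))
```

```text
[ 476.74347951 -200.74699804  160.02249629] [9.97992043e-01 6.33354080e-02 6.50546793e-04 2.90974471e-04]
[317 201]
237 141
bar 116 (array([ 481.3, -199.7]), array([ 6.7, 10. ]), 88.4) [ 476.27158014 -202.93692047   75.87675942] [ 486.31514229 -196.21088555   87.86830531]
```

View pics/w3.png

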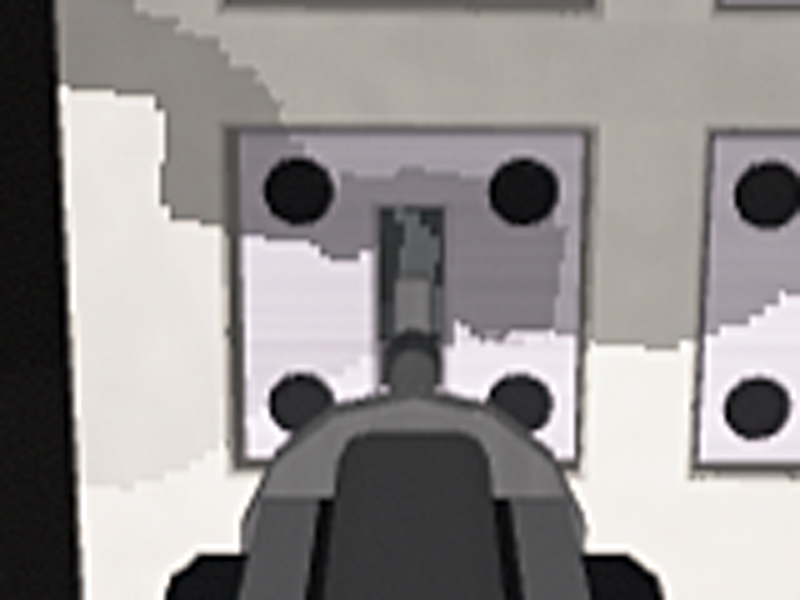

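The crop shows the bar (columns 395–433, far end at row 275) hovering over the slot (columns 378–445, far end at row 207), almost centred sideways.

Run:
```python
from h import *
f=np.load('w3.npz');d=dict(E=f['E'],intrinsics=f['K'])
o=np.array([237,141]);q=lambda p,z:np.round(ray(d,np.array(p)/5+o,z)[:,:2],1)
h=q([(298,190),(523,192),(300,403),(521,404)],56);print('holes',h.tolist(),h.mean(0))
print('slot L R',q([(378,260),(445,260),(411.5,207)],56).tolist())
print('bar L R end',q([(395,300),(433,300),(414,275)],81).tolist())
```

```text
holes [[490.3, -181.3], [494.2, -214.0], [457.7, -185.2], [461.8, -218.4]] [ 476.    -199.725]
slot L R [[481.3, -194.2], [482.6, -204.0], [489.9, -198.1]]
bar L R end [[482.5, -196.8], [483.1, -201.9], [486.3, -198.9]]
```

The bar is centred on the slot to within 0.6 mm. Next I'll insert it.

jog_arm(
  plan=[
    [5,[0,0,0.08],[0,0,0]],
    [5,[0,0,0.16],[0,0,0]],
    [5,[0,0,0.24],[0,0,0]],
    [5,[0,0,0.32],[0,0,0]],
    [5,[0,0,0.4],[0,0,0]],
    [5,[0,0,0.405],[0,0,0]],
    [5,[0,0,0.405],[0,0,0]],
  ],
)

```text
clock: 7.78
position: [476.3, -200.8, 118.9]
ee_rot: [0.998, 0.063, 0.0, 0.0]
contact_force: [0.1, -0.6, -0.2]
gripper_width: 13.4
grasp_force: 59.2
```

jog_arm(
  plan=[
    [5,[0,0,0],[0,0,0.16]],
    [5,[0,0,0],[0,0,0.32]],
    [5,[0,0,0],[0,0,0.48]],
    [5,[0,0,0],[0,0,0.64]],
    [5,[0,0,0],[0,0,0.75]],
    [5,[0,0,0],[0,0,0.75]],
  ],
)

```text
clock: 8.52
position: [476.4, -200.7, 119.2]
ee_rot: [0.946, -0.323, 0.0, -0.0]
contact_force: [-0.1, 0.2, -0.5]
gripper_width: 13.4
grasp_force: 59.2
```

jog_arm(
  plan=[
    [5,[0,0,0],[0,0,0.16]],
    [5,[0,0,0],[0,0,0.32]],
    [5,[0,0,0],[0,0,0.48]],
    [5,[0,0,0],[0,0,0.64]],
    [5,[0,0,0],[0,0,0.74]],
    [5,[0,0,0],[0,0,0.74]],
    [5,[0,0,0],[0,0,0.74]],
  ],
)

```text
clock: 9.4
position: [476.2, -200.7, 118.9]
ee_rot: [0.755, -0.656, 0.0, -0.0]
contact_force: [-0.3, -0.3, -1.4]
gripper_width: 13.4
grasp_force: 59.2
```

Run:
```python
from h import *
s=read_state();q=s['ee_rot'];print(s['position'],np.degrees(2*np.arctan2(q[1],q[0])),s['wrist_torque'],s['contact_force'])
```

```text
[ 476.17172685 -200.70604051  118.92515426] -82.01060332493465 [ 0.01023857 -0.00475233  0.00156536] [-0.28812299 -0.25038483 -1.39164301]
```

jog_arm(
  plan=[
    [5,[0,0,-0.06],[0,0,0]],
    [5,[0,0,-0.09],[0,0,0]],
    [5,[0,0,-0.16],[0,0,0]],
    [5,[0,0,-0.25],[0,0,0]],
    [5,[0,0,-0.35],[0,0,0]],
    [5,[0,0,-0.47],[0,0,0]],
    [5,[0,0,-0.6],[0,0,0]],
    [5,[0,0,-0.6],[0,0,0]],
  ],
)

```text
clock: 10.4
position: [477.0, -200.8, 180.4]
ee_rot: [0.754, -0.657, 0.001, -0.001]
contact_force: [-0.1, -0.4, -3.0]
gripper_width: 13.4
grasp_force: 58.9
```

Run:
```python
from h import *
s=read_state();print(s['position'],s['contact_force'],s['wrist_torque'])
d=cam('top');P=cloud(d);print('z at block',[P[v,u,2].astype(int) for v,u in proj(d,[[476,-185,105],[462,-200,105]])[:,::-1].astype(int)])
cv2.imwrite('pics/t2.png',cv2.resize(d['img'][170:270,140:360],None,fx=3.6,fy=3.6)[:,:,::-1])
```

```text
[ 477.0336129  -200.84165715  180.38122856] [-0.11004593 -0.40467839 -2.97162068] [-0.00151523  0.03265546  0.00823452]
z at block [np.int64(341), np.int64(295)]
```

View pics/t2.png

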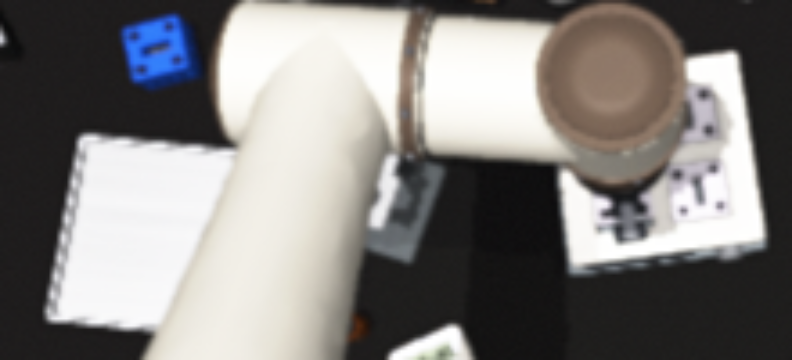

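The block hangs on the lifter: the wrist force rose by about 2 N. I'll lift higher and carry it to the tray, clearing the stand.

jog_arm(
  plan=[
    [5,[0,0,-0.2],[0,0,0]],
    [5,[0,0,-0.4],[0,0,0]],
    [5,[0,0,-0.6],[0,0,0]],
    [5,[0,0,-0.6],[0,0,0]],
  ],
)

```text
clock: 10.95
position: [476.8, -200.8, 239.7]
ee_rot: [0.754, -0.657, 0.001, -0.001]
contact_force: [-0.7, -0.1, -3.9]
gripper_width: 13.0
grasp_force: 59.0
```

jog_arm(
  plan=[
    [5,[-0.2,-0.03,0],[0,0,0]],
    [5,[-0.5,-0.09,0],[0,0,0]],
    [5,[-0.9,-0.17,0],[0,0,0]],
  ],
)

```text
clock: 11.32
position: [479.8, -108.6, 237.1]
ee_rot: [0.753, -0.658, -0.001, 0.001]
contact_force: [0.9, 0.3, -3.1]
gripper_width: 13.6
grasp_force: 58.9
```

jog_arm(
  plan=[
    [5,[-0.3,-0.05,0],[0,0,0]],
    [5,[-0.6,-0.11,0],[0,0,0]],
    [5,[-0.9,-0.17,0],[0,0,0]],
  ],
)

```text
clock: 11.7
position: [484.3, -16.8, 237.2]
ee_rot: [0.754, -0.657, -0.001, 0.001]
contact_force: [-0.3, -0.0, -2.9]
gripper_width: 13.3
grasp_force: 58.9
```

jog_arm(
  plan=[
    [5,[-0.3,-0.05,0],[0,0,0]],
    [5,[-0.6,-0.11,0],[0,0,0]],
    [5,[-0.9,-0.17,0],[0,0,0]],
  ],
)

```text
clock: 12.08
position: [488.9, 74.6, 237.1]
ee_rot: [0.754, -0.657, -0.001, 0.001]
contact_force: [-0.5, -0.6, -3.0]
gripper_width: 13.2
grasp_force: 58.9
```

jog_arm(
  plan=[
    [5,[-0.3,-0.05,0],[0,0,0]],
    [5,[-0.6,-0.11,0],[0,0,0]],
    [5,[-0.9,-0.17,0],[0,0,0]],
  ],
)

```text
clock: 12.45
position: [493.4, 165.9, 237.0]
ee_rot: [0.754, -0.657, -0.001, 0.001]
contact_force: [0.2, -0.4, -3.0]
gripper_width: 13.3
grasp_force: 58.9
```

jog_arm(
  plan=[
    [5,[-0.3,-0.05,0],[0,0,0.1]],
    [5,[-0.6,-0.11,0],[0,0,0.2]],
    [5,[-0.8,-0.15,0],[0,0,0.25]],
    [5,[-0.9,-0.17,0],[0,0,0.25]],
    [5,[-0.9,-0.17,0],[0,0,0.25]],
  ],
)

```text
clock: 13.08
position: [498.4, 256.7, 237.7]
ee_rot: [-0.662, 0.749, 0.0, -0.001]
contact_force: [-0.2, -0.3, -3.7]
gripper_width: 13.0
grasp_force: 59.0
```

Run:
```python
from h import *
s=read_state();q=s['ee_rot'];print(s['position'],np.degrees(2*np.arctan2(q[1],q[0])),s['contact_force'])
d=cam('wrist');cv2.imwrite('pics/w4.png',d['img'][:,:,::-1])
np.savez('w4.npz',img=d['img'],rz=d['range_z'],E=d['E'],K=d['intrinsics'])
d=cam('scene');np.savez('s4.npz',img=d['img'],rz=d['range_z'],E=d['E'],K=d['intrinsics'])
```

```text
[498.41052358 256.65615091 237.68487214] 262.92301010330476 [-0.19516822 -0.2800812  -3.73820612]
```

View pics/w4.png

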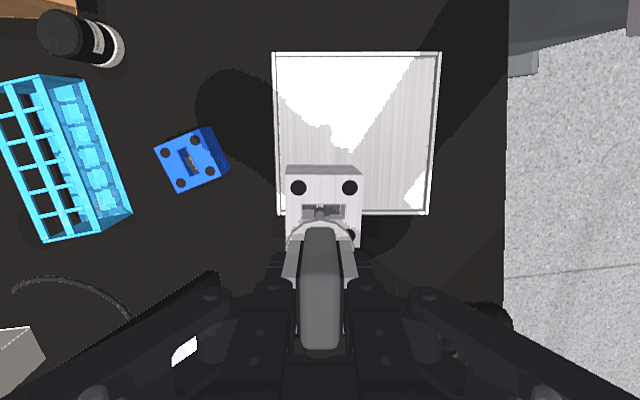

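The block hangs level at (325,200). The tray outline has corners at about (272,51), (441,52) and (427,215). I'll compute the tray pose from them.

Run:
```python
from h import *
f=np.load('w4.npz');d=dict(E=f['E'],intrinsics=f['K'],img=f['img'],range_z=f['rz'])
p=ray(d,[(272,51),(441,52),(428,215)],14)[:,:2];print(p,np.linalg.norm(p[0]-p[1]),np.linalg.norm(p[1]-p[2]));c=(p[0]+p[2])/2;print('tray c',c,np.degrees(np.arctan2(*(p[0]-p[1])[::-1])))
```

```text
[[530.10823262 133.85753041]
 [364.47231282 155.09486643]
 [383.79136066 323.14392233]] 166.9918631818969 169.1558772234479
tray c [456.94979664 228.50072637] -7.306427133550305
```

jog_arm(
  plan=[
    [5,[-0.028,0,0.2],[0,0,0]],
    [5,[-0.028,0,0.45],[0,0,0]],
    [5,[-0.028,0,0.7],[0,0,0]],
    [5,[-0.028,0,0.9],[0,0,0]],
    [5,[-0.028,0,1],[0,0,0]],
    [5,[-0.028,0,1],[0,0,0]],
  ],
)

```text
clock: 13.92
position: [499.1, 258.8, 138.5]
ee_rot: [-0.662, 0.75, -0.0, -0.001]
contact_force: [-0.1, -0.7, -3.4]
gripper_width: 13.0
grasp_force: 58.8
```

jog_arm(
  plan=[
    [5,[0,0,0.1],[0,0,0]],
    [5,[0,0,0.16],[0,0,0]],
    [5,[0,0,0.19],[0,0,0]],
    [5,[0,0,0.215],[0,0,0]],
    [5,[0,0,0.24],[0,0,0]],
    [5,[0,0,0.27],[0,0,0]],
    [5,[0,0,0.295],[0,0,0]],
    [5,[0,0,0.295],[0,0,0]],
  ],
)

```text
clock: 14.92
position: [499.3, 259.5, 109.3]
ee_rot: [-0.662, 0.75, -0.0, 0.0]
contact_force: [0.3, 0.4, -1.4]
gripper_width: 13.5
grasp_force: 59.3
```

Run:
```python
from h import *
s=read_state();q=s['ee_rot'];print(s['position'],np.degrees(2*np.arctan2(q[1],q[0])),s['contact_force'],s['wrist_torque'])
```

```text
[499.3157972  259.51611102 109.33997226] 262.85881090466546 [ 0.32722656  0.35625329 -1.43443433] [ 0.01913635 -0.05223946  0.01756264]
```

The block is standing, and the force is back to just the lifter's weight. Next: lower 1.5 mm, turn back, then draw up.

jog_arm(
  plan=[
    [5,[0,0,0.015],[0,0,0]],
    [5,[0,0,0.015],[0,0,-0.16]],
    [5,[0,0,0.015],[0,0,-0.32]],
    [5,[0,0,0.015],[0,0,-0.48]],
    [5,[0,0,0.015],[0,0,-0.64]],
    [5,[0,0,0.015],[0,0,-0.75]],
    [5,[0,0,0.015],[0,0,-0.75]],
  ],
)

```text
clock: 15.8
position: [499.3, 259.5, 107.9]
ee_rot: [0.898, -0.44, 0.0, -0.0]
contact_force: [-0.3, 0.2, -2.2]
gripper_width: 13.4
grasp_force: 59.3
```

jog_arm(
  plan=[
    [5,[0,0,0],[0,0,-0.16]],
    [5,[0,0,0],[0,0,-0.32]],
    [5,[0,0,0],[0,0,-0.48]],
    [5,[0,0,0],[0,0,-0.64]],
    [5,[0,0,0],[0,0,-0.74]],
    [5,[0,0,0],[0,0,-0.74]],
    [5,[0,0,0],[0,0,-0.74]],
  ],
)

```text
clock: 16.68
position: [499.2, 259.5, 107.8]
ee_rot: [0.998, -0.069, 0.0, -0.0]
contact_force: [0.5, -0.7, -1.7]
gripper_width: 13.0
grasp_force: 59.3
```

Run:
```python
from h import *
s=read_state();q=s['ee_rot'];print(s['position'],np.degrees(2*np.arctan2(q[1],q[0])),s['contact_force'],s['wrist_torque'])
d=cam('wrist')
print(blocks(d,44,[(499.3,259.5)]))
```

```text
[499.2059744  259.48832816 107.84903986] -7.8780904261269775 [ 0.54294386 -0.72747953 -1.73076831] [-0.00755251 -0.03817857 -0.01460162]
[(2, array([0, 0]), array([0, 0]), 0, array([513.8, 258.3]))]
```

jog_arm(
  plan=[
    [5,[0,0,-0.06],[0,0,0]],
    [5,[0,0,-0.12],[0,0,0]],
    [5,[0,0,-0.18],[0,0,0]],
    [5,[0,0,-0.24],[0,0,0]],
    [5,[0,0,-0.24],[0,0,0]],
  ],
)

```text
clock: 17.35
position: [499.5, 259.7, 132.6]
ee_rot: [0.998, -0.068, 0.001, -0.001]
contact_force: [0.8, 0.7, -1.5]
gripper_width: 13.4
grasp_force: 59.3
```

Run:
```python
from h import *
s=read_state();q=s['ee_rot'];print(s['position'],s['contact_force'],s['wrist_torque'])
d=cam('wrist');P=cloud(d);g=P[(abs(P[...,0]-512)<14)&(abs(P[...,1]-256)<22)];print('block top z',np.median(g[:,2]))
```

```text
[499.48766268 259.74004853 132.57550244] [ 0.82133091  0.70893861 -1.50350386] [-0.02833035 -0.03915358 -0.02143855]
block top z 201.23439093309395
```

jog_arm(
  plan=[
    [5,[0,0,-0.3],[0,0,0]],
    [5,[0,0,-0.65],[0,0,0]],
    [5,[0,0,-1],[0,0,0]],
    [5,[0,0,-1],[0,0,0]],
  ],
)

```text
clock: 17.9
position: [500.5, 260.4, 234.8]
ee_rot: [0.998, -0.067, 0.002, -0.002]
contact_force: [-0.9, 0.2, -0.9]
gripper_width: 13.5
grasp_force: 59.3
```

Run:
```python
from h import *
s=read_state();print(s['position'],s['contact_force'])
d=cam('wrist');print(blocks(d,44,[(499.3,259.5)]))
cv2.imwrite('pics/w5.png',d['img'][:,:,::-1])
```

```text
[500.47673863 260.44565865 234.79769979] [-0.86477537  0.20776866 -0.93525264]
[(4, array([497.4, 260.6]), array([33. , 32.8]), 82.3, array([497.5, 260.6]))]
```

View pics/w5.png

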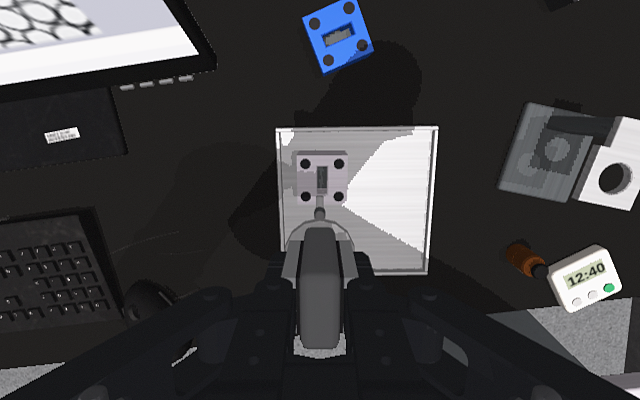

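jog_arm(
  plan=[
    [5,[0.03,0.29,0],[0,0,0]],
    [5,[0.06,0.58,0],[0,0,0]],
    [5,[0.095,0.877,0],[0,0,0]],
  ],
)

```text
clock: 18.32
position: [495.7, 170.0, 229.7]
ee_rot: [0.998, -0.067, -0.002, 0.001]
contact_force: [0.6, -0.3, -1.6]
gripper_width: 13.2
grasp_force: 59.2
```

jog_arm(
  plan=[
    [5,[0.05,0.44,0],[0,0,0]],
    [5,[0.095,0.877,0],[0,0,0]],
    [5,[0.095,0.877,0],[0,0,0]],
  ],
)

```text
clock: 18.7
position: [492.9, 80.5, 230.1]
ee_rot: [0.998, -0.069, -0.002, 0.001]
contact_force: [0.1, 0.1, -1.4]
gripper_width: 13.4
grasp_force: 59.3
```

jog_arm(
  plan=[
    [5,[0.05,0.44,0],[0,0,0]],
    [5,[0.095,0.877,0],[0,0,0]],
    [5,[0.095,0.877,0],[0,0,0]],
  ],
)

```text
clock: 19.08
position: [491.1, -6.6, 230.4]
ee_rot: [0.998, -0.069, -0.001, 0.0]
contact_force: [-0.7, 0.4, -1.3]
gripper_width: 13.3
grasp_force: 59.4
```

jog_arm(
  plan=[
    [5,[0.05,0.44,0],[0,0,0]],
    [5,[0.095,0.877,0],[0,0,0]],
    [5,[0.095,0.877,0],[0,0,0]],
  ],
)

```text
clock: 19.45
position: [489.2, -94.2, 230.7]
ee_rot: [0.998, -0.069, -0.001, 0.0]
contact_force: [-1.1, 1.2, -1.5]
gripper_width: 13.4
grasp_force: 59.5
```

jog_arm(
  plan=[
    [5,[0.05,0.44,0],[0,0,0]],
    [5,[0.095,0.877,0],[0,0,0]],
    [5,[0.095,0.877,0],[0,0,0]],
  ],
)

```text
clock: 19.82
position: [487.3, -182.0, 230.7]
ee_rot: [0.998, -0.069, -0.001, -0.0]
contact_force: [0.2, 0.7, -1.1]
gripper_width: 13.4
grasp_force: 59.5
```

jog_arm(
  plan=[
    [5,[0.05,0.44,0],[0,0,-0.12]],
    [5,[0.095,0.877,0],[0,0,-0.25]],
    [5,[0.095,0.877,0],[0,0,-0.25]],
    [5,[0.095,0.877,0],[0,0,-0.25]],
    [5,[0.095,0.877,0],[0,0,-0.25]],
  ],
)

```text
clock: 20.45
position: [485.1, -268.1, 231.7]
ee_rot: [0.998, 0.064, -0.0, -0.0]
contact_force: [0.2, 0.5, -1.0]
gripper_width: 13.7
grasp_force: 59.5
```

Block 1 stands upright in the tray's far-left corner; its tube holes are around (321,180). Now above the second block. I'll lower and check it from near.

jog_arm(
  plan=[
    [5,[0,0.015,0.25],[0,0,0]],
    [5,[0,0.015,0.5],[0,0,0]],
    [5,[0,0.015,0.715],[0,0,0]],
    [5,[0,0.015,0.715],[0,0,0]],
    [5,[0,0.015,0.715],[0,0,0]],
  ],
)

```text
clock: 21.08
position: [485.8, -270.8, 161.5]
ee_rot: [0.998, 0.064, 0.001, 0.0]
contact_force: [0.6, -0.2, -0.8]
gripper_width: 13.3
grasp_force: 59.5
```

```bash
cat >> h.py <<'E'
def holes(d,c,z):
    g=cv2.cvtColor(d['img'],cv2.COLOR_RGB2GRAY);n,l,st,k=cv2.connectedComponentsWithStats((g<45).astype(np.uint8))
    for i in range(1,n):
        p=ray(d,k[i],z)[0,:2]
        if 15<np.hypot(*(p-c))<30 and st[i,4]>20:print('hole',np.round(p,1),st[i,2:5])
E
python3 - <<'E'
from h import *
s=read_state();print(s['position'])
d=cam('wrist');c=np.array([484.7,-269.1]);holes(d,c,56)
P=cloud(d);m=(abs(P[...,2]-80)<7)&(np.hypot(P[...,0]-485,P[...,1]+269.6)<25);print('bar',m.sum(),rect(P[m]),P[m].min(0),P[m].max(0))
E
```

```text
[ 485.79360587 -270.80183905  161.45027441]
hole [ 475.8 -282.6] [   640    400 165395]
hole [ 498.5 -249.5] [ 13  12 127]
hole [ 502.7 -282.2] [ 13  12 127]
bar 100 (array([ 490.7, -268.8]), array([9. , 6.7]), 10.3) [ 485.6829219  -272.87143378   77.07182474] [ 495.19507995 -266.30658874   86.77343236]
```

jog_arm(
  plan=[
    [5,[-0.008,-0.023,0],[0,0,0]],
    [5,[-0.008,-0.023,0.06],[0,0,0]],
    [5,[-0.008,-0.023,0.12],[0,0,0]],
    [5,[-0.008,-0.023,0.14],[0,0,0]],
    [5,[-0.008,-0.023,0.14],[0,0,0]],
  ],
)

```text
clock: 21.75
position: [483.7, -269.0, 146.0]
ee_rot: [0.998, 0.063, -0.0, -0.0]
contact_force: [-0.2, -0.7, -0.6]
gripper_width: 13.5
grasp_force: 59.5
```

Run:
```python
from h import *
s=read_state();print(s['position'])
d=cam('wrist');c=np.array([484.7,-269.1]);holes(d,c,56)
P=cloud(d);m=(abs(P[...,2]-68)<6)&(np.hypot(P[...,0]-485,P[...,1]+269.6)<25);print('bar',m.sum(),rect(P[m]),P[m].min(0),P[m].max(0))
```

```text
[ 483.73406223 -268.95957251  145.97772927]
hole [ 474.2 -280.1] [   640    400 160944]
hole [ 498.6 -249.5] [ 14  13 148]
hole [ 502.7 -282.2] [ 14  13 142]
hole [ 467.5 -251.5] [11  9 22]
bar 110 (array([ 488.5, -266.7]), array([9. , 6.7]), 12.3) [ 483.4289554  -270.9061503    62.04201336] [ 492.97245617 -264.39229335   73.6407082 ]
```

jog_arm(
  plan=[
    [5,[0.008,0,0.05],[0,0,0]],
    [5,[0.008,0,0.1],[0,0,0]],
    [5,[0.008,0,0.16],[0,0,0]],
    [5,[0.008,0,0.22],[0,0,0]],
    [5,[0.008,0,0.265],[0,0,0]],
    [5,[0.008,0,0.265],[0,0,0]],
    [5,[0.008,0,0.265],[0,0,0]],
  ],
)

```text
clock: 22.68
position: [484.8, -268.9, 120.0]
ee_rot: [0.998, 0.063, 0.0, 0.0]
contact_force: [-0.1, -0.1, -1.5]
gripper_width: 13.3
grasp_force: 59.5
```

jog_arm(
  plan=[
    [5,[0,0,0],[0,0,0.16]],
    [5,[0,0,0],[0,0,0.32]],
    [5,[0,0,0],[0,0,0.48]],
    [5,[0,0,0],[0,0,0.64]],
    [5,[0,0,0],[0,0,0.75]],
    [5,[0,0,0],[0,0,0.75]],
  ],
)

```text
clock: 23.42
position: [484.8, -268.9, 120.1]
ee_rot: [0.946, -0.323, 0.0, -0.0]
contact_force: [-1.0, -0.0, -1.3]
gripper_width: 13.3
grasp_force: 59.5
```

jog_arm(
  plan=[
    [5,[0,0,0],[0,0,0.16]],
    [5,[0,0,0],[0,0,0.32]],
    [5,[0,0,0],[0,0,0.48]],
    [5,[0,0,0],[0,0,0.64]],
    [5,[0,0,0],[0,0,0.74]],
    [5,[0,0,0],[0,0,0.74]],
    [5,[0,0,0],[0,0,0.74]],
  ],
)

```text
clock: 24.3
position: [484.7, -268.8, 119.9]
ee_rot: [0.755, -0.656, 0.0, -0.0]
contact_force: [-0.5, -0.5, -1.2]
gripper_width: 13.0
grasp_force: 59.5
```

jog_arm(
  plan=[
    [5,[0,0,-0.06],[0,0,0]],
    [5,[0,0,-0.09],[0,0,0]],
    [5,[0,0,-0.16],[0,0,0]],
    [5,[0,0,-0.25],[0,0,0]],
    [5,[0,0,-0.35],[0,0,0]],
    [5,[0,0,-0.47],[0,0,0]],
    [5,[0,0,-0.6],[0,0,0]],
    [5,[0,0,-0.6],[0,0,0]],
  ],
)

```text
clock: 25.3
position: [485.5, -269.1, 181.5]
ee_rot: [0.754, -0.657, 0.002, -0.001]
contact_force: [0.3, 0.1, -4.4]
gripper_width: 13.3
grasp_force: 59.1
```

Run:
```python
from h import *
s=read_state();q=s['ee_rot'];print(s['position'],np.degrees(2*np.arctan2(q[1],q[0])),s['contact_force'])
```

```text
[ 485.54399104 -269.09462186  181.50302001] -82.13500877997456 [ 0.30066997  0.05899548 -4.39565527]
```

jog_arm(
  plan=[
    [5,[0,0,-0.2],[0,0,0]],
    [5,[0,0,-0.4],[0,0,0]],
    [5,[0,0,-0.6],[0,0,0]],
    [5,[0,0,-0.6],[0,0,0]],
  ],
)

```text
clock: 25.8
position: [485.3, -269.0, 241.0]
ee_rot: [0.754, -0.657, 0.001, -0.001]
contact_force: [0.2, 0.2, -5.3]
gripper_width: 13.4
grasp_force: 59.1
```

jog_arm(
  plan=[
    [5,[-0.2,0,0],[0,0,0]],
    [5,[-0.5,-0.01,0],[0,0,0]],
    [5,[-0.9,-0.023,0],[0,0,0]],
  ],
)

```text
clock: 26.18
position: [473.5, -177.9, 238.2]
ee_rot: [0.753, -0.658, -0.001, 0.001]
contact_force: [0.1, 0.2, -3.4]
gripper_width: 13.2
grasp_force: 59.1
```

jog_arm(
  plan=[
    [5,[-0.3,0,0],[0,0,0]],
    [5,[-0.6,-0.015,0],[0,0,0]],
    [5,[-0.9,-0.023,0],[0,0,0]],
  ],
)

```text
clock: 26.55
position: [463.2, -88.2, 238.5]
ee_rot: [0.754, -0.657, -0.001, 0.001]
contact_force: [0.7, -0.0, -4.4]
gripper_width: 13.5
grasp_force: 59.1
```

jog_arm(
  plan=[
    [5,[-0.3,0,0],[0,0,0]],
    [5,[-0.6,-0.015,0],[0,0,0]],
    [5,[-0.9,-0.023,0],[0,0,0]],
  ],
)

```text
clock: 26.92
position: [453.1, 1.0, 238.6]
ee_rot: [0.754, -0.657, -0.001, 0.001]
contact_force: [-0.9, 0.2, -4.4]
gripper_width: 13.0
grasp_force: 59.1
```

jog_arm(
  plan=[
    [5,[-0.3,0,0],[0,0,0]],
    [5,[-0.6,-0.015,0],[0,0,0]],
    [5,[-0.9,-0.023,0],[0,0,0]],
  ],
)

```text
clock: 27.3
position: [442.9, 90.2, 238.6]
ee_rot: [0.754, -0.657, -0.001, 0.001]
contact_force: [0.1, 0.3, -3.8]
gripper_width: 13.0
grasp_force: 59.1
```

jog_arm(
  plan=[
    [5,[-0.3,0,0],[0,0,0]],
    [5,[-0.6,-0.015,0],[0,0,0]],
    [5,[-0.9,-0.023,0],[0,0,0]],
  ],
)

```text
clock: 27.68
position: [432.9, 179.4, 238.6]
ee_rot: [0.754, -0.657, -0.0, 0.001]
contact_force: [0.3, -0.2, -3.7]
gripper_width: 13.1
grasp_force: 59.1
```

jog_arm(
  plan=[
    [5,[-0.3,0,0],[0,0,0.1]],
    [5,[-0.6,-0.015,0],[0,0,0.2]],
    [5,[-0.8,-0.023,0],[0,0,0.25]],
    [5,[-0.92,-0.023,0],[0,0,0.25]],
    [5,[-0.92,-0.023,0],[0,0,0.25]],
  ],
)

```text
clock: 28.3
position: [423.4, 270.2, 239.1]
ee_rot: [-0.662, 0.749, -0.0, -0.001]
contact_force: [0.2, -0.7, -3.5]
gripper_width: 13.6
grasp_force: 59.1
```

Run:
```python
from h import *
s=read_state();q=s['ee_rot'];print(s['position'],np.degrees(2*np.arctan2(q[1],q[0])),s['contact_force'])
d=cam('wrist');cv2.imwrite('pics/w6.png',d['img'][:,:,::-1])
np.savez('w6.npz',img=d['img'],rz=d['range_z'],E=d['E'],K=d['intrinsics'])
print(blocks(d,44,[(498.5,260)]))
```

```text
[423.44444013 270.22026914 239.05524003] 262.9660875233353 [ 0.15765959 -0.71914584 -3.51861343]
[(4, array([497.1, 260.5]), array([33.2, 32.9]), 82.4, array([497.1, 260.5]))]
```

View pics/w6.png

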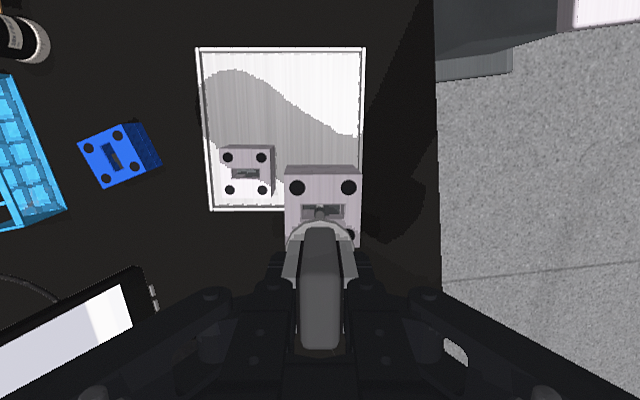

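The tray is unchanged, with corners near (196,47), (365,48) and (212,211). Block 1 stands at (245,170) and there is room for block 2 beside it. I'll lower it.

jog_arm(
  plan=[
    [5,[0,0,0.2],[0,0,0]],
    [5,[0,0,0.45],[0,0,0]],
    [5,[0,0,0.7],[0,0,0]],
    [5,[0,0,0.9],[0,0,0]],
    [5,[0,0,1],[0,0,0]],
    [5,[0,0,1],[0,0,0]],
  ],
)

```text
clock: 29.1
position: [424.2, 269.3, 139.5]
ee_rot: [-0.662, 0.75, -0.0, -0.001]
contact_force: [-0.2, 1.3, -3.7]
gripper_width: 13.3
grasp_force: 59.0
```

jog_arm(
  plan=[
    [5,[0,0,0.1],[0,0,0]],
    [5,[0,0,0.17],[0,0,0]],
    [5,[0,0,0.2],[0,0,0]],
    [5,[0,0,0.225],[0,0,0]],
    [5,[0,0,0.25],[0,0,0]],
    [5,[0,0,0.28],[0,0,0]],
    [5,[0,0,0.31],[0,0,0]],
    [5,[0,0,0.32],[0,0,0]],
    [5,[0,0,0.32],[0,0,0]],
  ],
)

```text
clock: 30.22
position: [424.3, 270.1, 107.9]
ee_rot: [-0.662, 0.75, -0.0, 0.0]
contact_force: [-0.6, 0.3, -0.6]
gripper_width: 13.3
grasp_force: 59.3
```

jog_arm(
  plan=[
    [5,[0,0,0],[0,0,-0.16]],
    [5,[0,0,0],[0,0,-0.32]],
    [5,[0,0,0],[0,0,-0.48]],
    [5,[0,0,0],[0,0,-0.64]],
    [5,[0,0,0],[0,0,-0.75]],
    [5,[0,0,0],[0,0,-0.75]],
  ],
)

```text
clock: 30.98
position: [424.4, 270.1, 108.0]
ee_rot: [0.898, -0.44, 0.0, -0.0]
contact_force: [-0.5, 0.4, -1.8]
gripper_width: 13.2
grasp_force: 59.5
```

jog_arm(
  plan=[
    [5,[0,0,0],[0,0,-0.16]],
    [5,[0,0,0],[0,0,-0.32]],
    [5,[0,0,0],[0,0,-0.48]],
    [5,[0,0,0],[0,0,-0.64]],
    [5,[0,0,0],[0,0,-0.74]],
    [5,[0,0,0],[0,0,-0.74]],
    [5,[0,0,0],[0,0,-0.74]],
  ],
)

```text
clock: 31.85
position: [424.3, 270.0, 107.8]
ee_rot: [0.998, -0.069, 0.0, -0.0]
contact_force: [0.3, -0.7, -0.6]
gripper_width: 13.5
grasp_force: 59.5
```

jog_arm(
  plan=[
    [5,[0,0,-0.06],[0,0,0]],
    [5,[0,0,-0.12],[0,0,0]],
    [5,[0,0,-0.18],[0,0,0]],
    [5,[0,0,-0.24],[0,0,0]],
    [5,[0,0,-0.24],[0,0,0]],
  ],
)

```text
clock: 32.48
position: [424.5, 270.3, 132.5]
ee_rot: [0.998, -0.068, 0.0, -0.001]
contact_force: [0.6, -0.4, -0.9]
gripper_width: 13.2
grasp_force: 59.5
```

jog_arm(
  plan=[
    [5,[0,0,-0.3],[0,0,0]],
    [5,[0,0,-0.65],[0,0,0]],
    [5,[0,0,-1],[0,0,0]],
    [5,[0,0,-1],[0,0,0]],
  ],
)

```text
clock: 32.98
position: [425.4, 271.1, 234.6]
ee_rot: [0.998, -0.067, 0.002, -0.002]
contact_force: [0.8, 0.4, -2.3]
gripper_width: 13.3
grasp_force: 59.5
```

Run:
```python
from h import *
s=read_state();print(s['position'],s['contact_force'])
d=cam('wrist');print(blocks(d,44,[(498.5,260),(424,270)]))
```

```text
[425.38581505 271.09565934 234.64694463] [ 0.78690685  0.43532218 -2.32853132]
[(4, array([497. , 260.8]), array([33.3, 33.5]), 82.3, array([497.1, 260.7])), (4, array([422.7, 270.9]), array([33.1, 33. ]), 82.7, array([422.7, 270.9]))]
```

jog_arm(
  plan=[
    [5,[0.1,0.29,0],[0,0,0]],
    [5,[0.2,0.58,0],[0,0,0]],
    [5,[0.333,0.847,0],[0,0,0]],
  ],
)

```text
clock: 33.4
position: [444.9, 180.2, 230.1]
ee_rot: [0.998, -0.067, -0.001, 0.001]
contact_force: [1.4, 1.7, -0.6]
gripper_width: 13.1
grasp_force: 59.5
```

jog_arm(
  plan=[
    [5,[0.17,0.42,0],[0,0,0]],
    [5,[0.333,0.847,0],[0,0,0]],
    [5,[0.333,0.847,0],[0,0,0]],
  ],
)

```text
clock: 33.78
position: [466.6, 90.5, 230.1]
ee_rot: [0.998, -0.07, -0.002, 0.001]
contact_force: [0.0, 0.5, -1.7]
gripper_width: 12.9
grasp_force: 59.5
```

jog_arm(
  plan=[
    [5,[0.17,0.42,0],[0,0,0]],
    [5,[0.333,0.847,0],[0,0,0]],
    [5,[0.333,0.847,0],[0,0,0]],
  ],
)

```text
clock: 34.15
position: [488.5, 3.2, 230.3]
ee_rot: [0.998, -0.069, -0.001, 0.0]
contact_force: [0.7, -1.1, -1.1]
gripper_width: 13.4
grasp_force: 59.5
```

jog_arm(
  plan=[
    [5,[0.17,0.42,0],[0,0,0]],
    [5,[0.333,0.847,0],[0,0,0]],
    [5,[0.333,0.847,0],[0,0,0]],
  ],
)

```text
clock: 34.52
position: [510.5, -84.6, 230.5]
ee_rot: [0.998, -0.069, -0.001, 0.0]
contact_force: [0.7, 0.4, -1.5]
gripper_width: 13.4
grasp_force: 59.5
```

jog_arm(
  plan=[
    [5,[0.17,0.42,0],[0,0,0]],
    [5,[0.333,0.847,0],[0,0,0]],
    [5,[0.333,0.847,0],[0,0,0]],
  ],
)

```text
clock: 34.9
position: [532.4, -172.5, 230.5]
ee_rot: [0.998, -0.068, -0.001, -0.0]
contact_force: [0.1, 0.9, -1.2]
gripper_width: 13.1
grasp_force: 59.5
```

jog_arm(
  plan=[
    [5,[0.17,0.42,0],[0,0,-0.12]],
    [5,[0.333,0.847,0],[0,0,-0.25]],
    [5,[0.333,0.847,0],[0,0,-0.25]],
    [5,[0.333,0.847,0],[0,0,-0.25]],
    [5,[0.333,0.847,0],[0,0,-0.25]],
  ],
)

```text
clock: 35.52
position: [553.7, -258.8, 231.9]
ee_rot: [0.998, 0.064, -0.0, -0.0]
contact_force: [-0.9, 0.0, -1.0]
gripper_width: 13.2
grasp_force: 59.5
```

jog_arm(
  plan=[
    [5,[0,0,0.25],[0,0,0]],
    [5,[0,0,0.5],[0,0,0]],
    [5,[0,0,0.72],[0,0,0]],
    [5,[0,0,0.8],[0,0,0]],
    [5,[0,0,0.85],[0,0,0]],
    [5,[0,0,0.85],[0,0,0]],
    [5,[0,0,0.85],[0,0,0]],
  ],
)

```text
clock: 36.4
position: [554.2, -260.6, 147.7]
ee_rot: [0.998, 0.063, 0.001, 0.0]
contact_force: [-1.1, -0.2, -1.7]
gripper_width: 13.6
grasp_force: 59.5
```

Run:
```python
from h import *
s=read_state();print(s['position'])
d=cam('wrist');c=np.array([553.5,-259.5]);holes(d,c,56)
P=cloud(d);m=(abs(P[...,2]-68)<6)&(np.hypot(P[...,0]-554,P[...,1]+260)<25);print('bar',m.sum(),rect(P[m]),P[m].min(0),P[m].max(0))
```

```text
[ 554.21123408 -260.56734762  147.72227319]
hole [ 567.5 -240.8] [ 13  13 140]
hole [ 571.6 -273.5] [ 14  13 138]
bar 104 (array([ 559.1, -258.5]), array([8.9, 6.7]), 10.9) [ 554.06498294 -262.56838299   64.35958537] [ 563.5999069  -256.04297133   73.82718067]
```

jog_arm(
  plan=[
    [5,[-0.005,-0.006,0.05],[0,0,0]],
    [5,[-0.005,-0.006,0.1],[0,0,0]],
    [5,[-0.005,-0.006,0.16],[0,0,0]],
    [5,[-0.005,-0.006,0.22],[0,0,0]],
    [5,[-0.005,-0.006,0.28],[0,0,0]],
    [5,[-0.005,-0.006,0.28],[0,0,0]],
    [5,[-0.005,-0.006,0.28],[0,0,0]],
  ],
)

```text
clock: 37.33
position: [553.3, -260.0, 118.9]
ee_rot: [0.998, 0.063, 0.0, 0.0]
contact_force: [0.6, 0.6, -1.0]
gripper_width: 13.5
grasp_force: 59.5
```

jog_arm(
  plan=[
    [5,[0,0,0],[0,0,0.16]],
    [5,[0,0,0],[0,0,0.32]],
    [5,[0,0,0],[0,0,0.48]],
    [5,[0,0,0],[0,0,0.64]],
    [5,[0,0,0],[0,0,0.75]],
    [5,[0,0,0],[0,0,0.75]],
  ],
)

```text
clock: 38.08
position: [553.3, -260.0, 119.2]
ee_rot: [0.946, -0.323, 0.0, -0.0]
contact_force: [-0.1, 0.6, -1.6]
gripper_width: 13.5
grasp_force: 59.5
```

jog_arm(
  plan=[
    [5,[0,0,0],[0,0,0.16]],
    [5,[0,0,0],[0,0,0.32]],
    [5,[0,0,0],[0,0,0.48]],
    [5,[0,0,0],[0,0,0.64]],
    [5,[0,0,0],[0,0,0.74]],
    [5,[0,0,0],[0,0,0.74]],
    [5,[0,0,0],[0,0,0.74]],
  ],
)

```text
clock: 38.95
position: [553.2, -260.0, 118.9]
ee_rot: [0.755, -0.656, 0.0, -0.0]
contact_force: [0.7, 0.4, -0.8]
gripper_width: 13.0
grasp_force: 59.5
```

jog_arm(
  plan=[
    [5,[0,0,-0.06],[0,0,0]],
    [5,[0,0,-0.09],[0,0,0]],
    [5,[0,0,-0.16],[0,0,0]],
    [5,[0,0,-0.25],[0,0,0]],
    [5,[0,0,-0.35],[0,0,0]],
    [5,[0,0,-0.47],[0,0,0]],
    [5,[0,0,-0.6],[0,0,0]],
    [5,[0,0,-0.6],[0,0,0]],
  ],
)

```text
clock: 39.95
position: [554.1, -260.2, 180.7]
ee_rot: [0.754, -0.657, 0.002, -0.001]
contact_force: [0.0, 0.2, -3.0]
gripper_width: 13.4
grasp_force: 59.1
```

Run:
```python
from h import *
s=read_state();q=s['ee_rot'];print(s['position'],np.degrees(2*np.arctan2(q[1],q[0])),s['contact_force'])
```

```text
[ 554.07769853 -260.23841032  180.680651  ] -82.13480556434791 [ 0.0218461   0.23178238 -3.0225314 ]
```

jog_arm(
  plan=[
    [5,[0,0,-0.2],[0,0,0]],
    [5,[0,0,-0.4],[0,0,0]],
    [5,[0,0,-0.6],[0,0,0]],
    [5,[0,0,-0.6],[0,0,0]],
  ],
)

```text
clock: 40.45
position: [553.9, -260.2, 240.2]
ee_rot: [0.754, -0.657, 0.002, -0.001]
contact_force: [-0.6, 0.1, -3.9]
gripper_width: 13.4
grasp_force: 59.1
```

jog_arm(
  plan=[
    [5,[-0.2,0,0],[0,0,0]],
    [5,[-0.5,0,0],[0,0,0]],
    [5,[-0.9,0.006,0],[0,0,0]],
  ],
)

```text
clock: 40.83
position: [539.2, -169.5, 237.1]
ee_rot: [0.753, -0.657, -0.001, 0.001]
contact_force: [0.2, -0.3, -4.3]
gripper_width: 13.6
grasp_force: 59.1
```

jog_arm(
  plan=[
    [5,[-0.3,0,0],[0,0,0]],
    [5,[-0.6,0,0],[0,0,0]],
    [5,[-0.9,0.006,0],[0,0,0]],
  ],
)

```text
clock: 41.2
position: [525.9, -80.0, 237.4]
ee_rot: [0.754, -0.657, -0.001, 0.001]
contact_force: [0.4, -0.5, -2.7]
gripper_width: 13.3
grasp_force: 59.1
```

jog_arm(
  plan=[
    [5,[-0.3,0,0],[0,0,0]],
    [5,[-0.6,0,0],[0,0,0]],
    [5,[-0.9,0.006,0],[0,0,0]],
  ],
)

```text
clock: 41.58
position: [512.9, 8.8, 237.5]
ee_rot: [0.754, -0.657, -0.001, 0.001]
contact_force: [0.1, -0.1, -3.8]
gripper_width: 13.2
grasp_force: 59.1
```

jog_arm(
  plan=[
    [5,[-0.3,0,0],[0,0,0]],
    [5,[-0.6,0,0],[0,0,0]],
    [5,[-0.9,0.006,0],[0,0,0]],
  ],
)

```text
clock: 41.95
position: [499.9, 97.6, 237.5]
ee_rot: [0.754, -0.657, -0.001, 0.001]
contact_force: [0.4, -0.6, -4.5]
gripper_width: 13.4
grasp_force: 59.1
```

jog_arm(
  plan=[
    [5,[-0.3,0,0],[0,0,0.1]],
    [5,[-0.6,0,0],[0,0,0.2]],
    [5,[-0.8,0,0],[0,0,0.25]],
    [5,[-0.9,0,0],[0,0,0.25]],
    [5,[-0.9,0,0],[0,0,0.25]],
  ],
)

```text
clock: 42.58
position: [488.5, 185.8, 238.1]
ee_rot: [-0.662, 0.749, 0.0, -0.001]
contact_force: [0.6, 0.4, -3.5]
gripper_width: 13.2
grasp_force: 59.0
```

Run:
```python
from h import *
s=read_state();q=s['ee_rot'];print(s['position'],np.degrees(2*np.arctan2(q[1],q[0])),s['contact_force'])
d=cam('wrist');cv2.imwrite('pics/w7.png',d['img'][:,:,::-1])
np.savez('w7.npz',img=d['img'],rz=d['range_z'],E=d['E'],K=d['intrinsics'])
c=np.array([457.2,227.8]);ex=np.array([.992,-.127]);ey=np.array([.127,.992])
print('predicted front corners px',[np.round(proj(d,[*(c+a*ex-85*ey),14])[0]) for a in(85,-85)])
```

```text
[488.53359226 185.76597296 238.12757063] 262.9628080184731 [ 0.62241887  0.35433705 -3.51086493]
predicted front corners px [array([273., 124.]), array([436., 125.])]
```

View pics/w7.png

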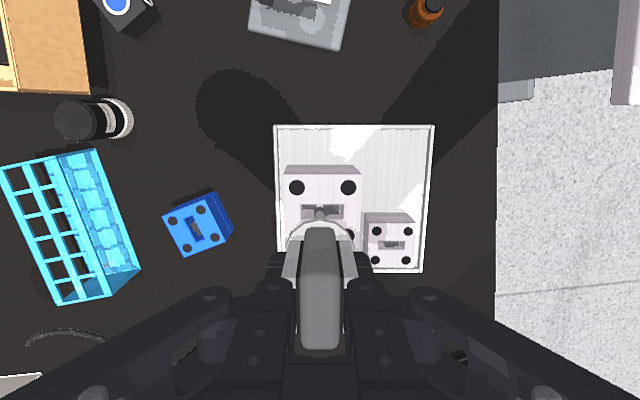

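The tray's front corners at (273,125) and (435,125) match the prediction, so the tray hasn't moved. Block 2 stands upright at (390,240). I'll lower block 3.

jog_arm(
  plan=[
    [5,[0,0,0.2],[0,0,0]],
    [5,[0,0,0.45],[0,0,0]],
    [5,[0,0,0.7],[0,0,0]],
    [5,[0,0,0.9],[0,0,0]],
    [5,[0,0,1],[0,0,0]],
    [5,[0,0,1],[0,0,0]],
  ],
)

```text
clock: 43.38
position: [489.2, 184.8, 138.4]
ee_rot: [-0.662, 0.75, -0.0, -0.001]
contact_force: [0.4, 0.6, -4.0]
gripper_width: 13.2
grasp_force: 59.0
```

jog_arm(
  plan=[
    [5,[0,0,0.1],[0,0,0]],
    [5,[0,0,0.17],[0,0,0]],
    [5,[0,0,0.2],[0,0,0]],
    [5,[0,0,0.225],[0,0,0]],
    [5,[0,0,0.25],[0,0,0]],
    [5,[0,0,0.28],[0,0,0]],
    [5,[0,0,0.31],[0,0,0]],
    [5,[0,0,0.31],[0,0,0]],
    [5,[0,0,0.31],[0,0,0]],
  ],
)

```text
clock: 44.5
position: [489.4, 185.6, 108.0]
ee_rot: [-0.662, 0.75, -0.0, 0.0]
contact_force: [-0.1, 0.1, -2.2]
gripper_width: 13.7
grasp_force: 59.3
```

jog_arm(
  plan=[
    [5,[0,0,0],[0,0,-0.16]],
    [5,[0,0,0],[0,0,-0.32]],
    [5,[0,0,0],[0,0,-0.48]],
    [5,[0,0,0],[0,0,-0.64]],
    [5,[0,0,0],[0,0,-0.75]],
    [5,[0,0,0],[0,0,-0.75]],
  ],
)

```text
clock: 45.25
position: [489.4, 185.5, 108.0]
ee_rot: [0.898, -0.44, 0.0, -0.0]
contact_force: [0.5, -0.3, -2.1]
gripper_width: 13.2
grasp_force: 59.5
```

jog_arm(
  plan=[
    [5,[0,0,0],[0,0,-0.16]],
    [5,[0,0,0],[0,0,-0.32]],
    [5,[0,0,0],[0,0,-0.48]],
    [5,[0,0,0],[0,0,-0.64]],
    [5,[0,0,0],[0,0,-0.74]],
    [5,[0,0,0],[0,0,-0.74]],
    [5,[0,0,0],[0,0,-0.74]],
  ],
)

```text
clock: 46.12
position: [489.3, 185.5, 107.9]
ee_rot: [0.998, -0.069, 0.0, -0.0]
contact_force: [0.1, 0.9, -0.8]
gripper_width: 13.1
grasp_force: 59.5
```

jog_arm(
  plan=[
    [5,[0,0,-0.06],[0,0,0]],
    [5,[0,0,-0.12],[0,0,0]],
    [5,[0,0,-0.18],[0,0,0]],
    [5,[0,0,-0.24],[0,0,0]],
    [5,[0,0,-0.24],[0,0,0]],
  ],
)

```text
clock: 46.75
position: [489.6, 185.7, 132.5]
ee_rot: [0.998, -0.068, 0.001, -0.0]
contact_force: [-0.4, 0.1, -2.1]
gripper_width: 13.5
grasp_force: 59.5
```

jog_arm(
  plan=[
    [5,[0,0,-0.3],[0,0,0]],
    [5,[0,0,-0.65],[0,0,0]],
    [5,[0,0,-0.9],[0,0,0]],
    [5,[0,0,-0.9],[0,0,0]],
    [5,[0,0,-0.9],[0,0,0]],
  ],
)

```text
clock: 47.38
position: [488.4, 185.1, 220.5]
ee_rot: [0.998, -0.068, -0.001, 0.0]
contact_force: [-0.2, -0.5, -1.7]
gripper_width: 13.3
grasp_force: 59.5
```

Run:
```python
from h import *
s=read_state();q=s['ee_rot'];print(s['position'],np.degrees(2*np.arctan2(q[1],q[0])),s['contact_force'])
d=cam('wrist');print(blocks(d,44,[(498.5,260),(424,270),(489.4,185.6)]))
np.savez('w8.npz',img=d['img'],rz=d['range_z'],E=d['E'],K=d['intrinsics'])
```

```text
[488.43785495 185.10414336 220.45963749] -7.771805444496475 [-0.15419181 -0.53314095 -1.65818876]
[(4, array([497.3, 260.4]), array([32.9, 33. ]), 82.6, array([497.3, 260.4])), (3, array([432. , 277.9]), array([23.4, 46.7]), 37.8, array([428.9, 275.5])), (4, array([488.1, 186.5]), array([32.9, 32.7]), 82.3, array([488.1, 186.6]))]
```

All three blocks stand in the tray. The lifter goes back to the eyelet.

jog_arm(
  plan=[
    [5,[0.03,0.29,0],[0,0,0]],
    [5,[0.05,0.58,0],[0,0,0]],
    [5,[0.067,0.833,0],[0,0,0]],
  ],
)

```text
clock: 47.8
position: [483.8, 100.8, 220.2]
ee_rot: [0.998, -0.068, -0.001, 0.001]
contact_force: [0.3, -0.5, -1.3]
gripper_width: 13.6
grasp_force: 59.5
```

jog_arm(
  plan=[
    [5,[0.03,0.4,0],[0,0,0.1]],
    [5,[0.06,0.75,0],[0,0,0.2]],
    [5,[0.067,0.833,0],[0,0,0.21]],
    [5,[0.067,0.833,0],[0,0,0.21]],
    [5,[0.067,0.833,0],[0,0,0.21]],
    [5,[0.067,0.833,0],[0,0,0.21]],
  ],
)

```text
clock: 48.55
position: [480.2, 19.4, 221.7]
ee_rot: [0.984, -0.176, -0.0, 0.0]
contact_force: [0.2, 0.9, -0.9]
gripper_width: 13.2
grasp_force: 59.5
```

Run:
```python
from h import *
s=read_state();q=s['ee_rot'];print(s['position'],np.degrees(2*np.arctan2(q[1],q[0])),s['contact_force'])
d=cam('wrist');u,v=proj(d,[485,17,105])[0].astype(int);u0,v0=u-80,v-60;print(u0,v0)
cv2.imwrite('pics/w9.png',cv2.resize(d['img'][v0:v0+120,u0:u0+160],None,fx=5,fy=5,interpolation=cv2.INTER_CUBIC)[:,:,::-1])
np.savez('w9.npz',img=d['img'],rz=d['range_z'],E=d['E'],K=d['intrinsics'])
```

```text
[480.2206865   19.39911841 221.67581202] -20.254578886685962 [ 0.1960959   0.9368499  -0.85746204]
241 128
```

View pics/w9.png

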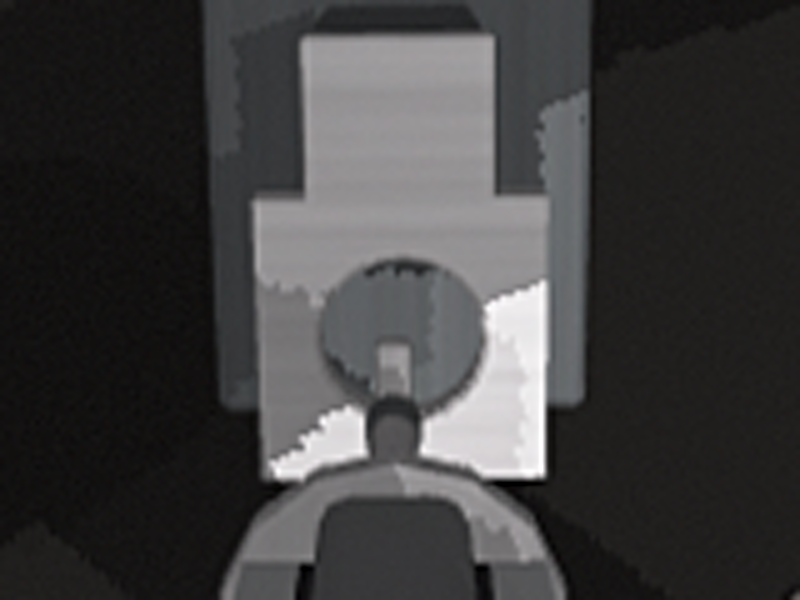

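The eyelet hole (columns 322–485, centre about (403,336)) sits just beyond the bar (centre column 394, far end row 343). I'll convert these to an offset.

Run:
```python
from h import *
f=np.load('w9.npz');d=dict(E=f['E'],intrinsics=f['K'])
o=np.array([241,128]);q=lambda p,z:ray(d,np.array(p)/5+o,z)[:,:2]
x=np.array([.938,-.346]);y=np.array([-.346,-.938])
L,Rr,T=q([(322,336),(485,336),(403,258)],100);print('hole',L,Rr,T,'dia',np.linalg.norm(L-Rr))
c=T-13*x;print('centre from far edge',c,'mid',(L+Rr)/2)
e=q([(394,343)],142.5)[0];b=e-10*x;print('bar',b)
m=np.array([c@x,((L+Rr)/2)@y]);print('tool shift',m-[b@x,b@y])
```

```text
hole [482.88399916  31.37143623] [473.95273198   7.08590834] [490.31861793  14.96160212] dia 25.87574923570947
centre from far edge [478.12461793  19.45960212] mid [478.41836557  19.22867229]
bar [479.14690564  20.65320806]
tool shift [-0.54591822  1.58828942]
```

jog_arm(
  plan=[
    [5,[-0.006,0.01,0.1],[0,0,0]],
    [5,[-0.006,0.01,0.2],[0,0,0]],
    [5,[-0.006,0.01,0.3],[0,0,0]],
    [5,[-0.006,0.01,0.3],[0,0,0]],
    [5,[-0.006,0.01,0.3],[0,0,0]],
    [5,[-0.006,0.01,0.3],[0,0,0]],
  ],
)

```text
clock: 49.35
position: [479.5, 17.9, 192.2]
ee_rot: [0.984, -0.177, 0.0, -0.0]
contact_force: [0.2, 0.1, -0.9]
gripper_width: 13.3
grasp_force: 59.5
```

jog_arm(
  plan=[
    [5,[-0.004,-0.002,0.08],[0,0,0]],
    [5,[-0.004,-0.002,0.16],[0,0,0]],
    [5,[-0.004,-0.002,0.26],[0,0,0]],
    [5,[-0.004,-0.002,0.36],[0,0,0]],
    [5,[-0.004,-0.002,0.46],[0,0,0]],
    [5,[-0.004,-0.002,0.55],[0,0,0]],
    [5,[-0.004,-0.002,0.62],[0,0,0]],
    [5,[-0.004,-0.002,0.68],[0,0,0]],
    [5,[-0.004,-0.002,0.72],[0,0,0]],
    [5,[-0.004,-0.002,0.72],[0,0,0]],
  ],
)

```text
clock: 50.6
position: [478.8, 18.1, 119.6]
ee_rot: [0.984, -0.177, -0.0, 0.0]
contact_force: [0.5, -0.6, -1.5]
gripper_width: 13.1
grasp_force: 59.5
```

Run:
```python
from h import *
s=read_state();print(s['position'],s['contact_force'],s['wrist_torque'])
```

```text
[478.80367908  18.14876116 119.62759626] [ 0.49399545 -0.61135421 -1.51696093] [-0.04513543 -0.02234128  0.0338168 ]
```

Next I'll lower until the collar rests.

jog_arm(
  plan=[
    [5,[0,0,0.02],[0,0,0]],
    [5,[0,0,0.04],[0,0,0]],
    [5,[0,0,0.05],[0,0,0]],
    [5,[0,0,0.056],[0,0,0]],
    [5,[0,0,0.056],[0,0,0]],
    [5,[0,0,0.056],[0,0,0]],
  ],
)

```text
clock: 51.35
position: [478.9, 18.2, 114.3]
ee_rot: [0.984, -0.177, 0.0, -0.0]
contact_force: [-0.4, 1.0, -1.2]
gripper_width: 13.4
grasp_force: 59.5
```

jog_arm(
  plan=[
    [5,[0,0,0.005],[0,0,0]],
    [5,[0,0,0.009],[0,0,0]],
    [5,[0,0,0.009],[0,0,0]],
    [5,[0,0,0.009],[0,0,0]],
  ],
)

```text
clock: 51.85
position: [479.0, 18.2, 114.0]
ee_rot: [0.984, -0.176, 0.0, -0.0]
contact_force: [-3.0, 0.4, 5.7]
gripper_width: 13.4
grasp_force: 60.5
```

The collar rests on the eyelet: the force is up at +5.7 N, about as at pick-up. I'll release and retreat.

jog_arm(
  plan=[
    [18,[0,0,0],[0,0,0]],
    [30,[0,0,0],[0,0,0]],
    [45,[0,0,0],[0,0,0]],
    [45,[0,0,0],[0,0,0]],
    [45,[0,0,-0.2],[0,0,0]],
    [45,[0,0,-0.4],[0,0,0]],
    [45,[0,0,-0.7],[0,0,0]],
    [45,[0,0,-1],[0,0,0]],
  ],
)

```text
clock: 52.85
position: [478.7, 18.1, 214.1]
ee_rot: [0.984, -0.177, -0.0, 0.0]
contact_force: [-0.4, 0.3, -1.3]
gripper_width: 45.0
grasp_force: 0.0
```

jog_arm(
  plan=[
    [45,[0,-0.4,-0.2],[0,0,0]],
    [45,[0,-0.9,-0.4],[0,0,0]],
    [45,[0,-0.9,-0.4],[0,0,0]],
    [45,[0,-0.9,-0.4],[0,0,0]],
  ],
)

```text
clock: 53.35
position: [509.6, 102.4, 252.6]
ee_rot: [0.984, -0.177, -0.001, 0.0]
contact_force: [-0.2, -0.3, -0.2]
gripper_width: 45.0
grasp_force: 0.0
```

Run:
```python
from h import *
s=read_state();print(s['position'],s['contact_force'])
d=cam('wrist');P=cloud(d);Z=P[...,2]
r=np.hypot(P[...,0]-478,P[...,1]-18);m=(abs(Z-155)<5)&(r<40);print('handle top',m.sum(),rect(P[m]) if m.any() else '',np.median(Z[m]))
print(blocks(d,44,[(498.5,260),(424,270),(489.4,185.6)]))
im=d['img'];cv2.imwrite('pics/w10.png',im[:,:,::-1])
```

```text
[509.56517833 102.43939001 252.63151217] [-0.15439071 -0.31001191 -0.15064495]
handle top 744 (array([479.1,  19.6]), array([14.7, 29.2]), 67.9) 153.8214515288169
[(4, array([497.1, 260.2]), array([33.2, 33. ]), 82.6, array([497.1, 260.2])), (1, array([0, 0]), array([0, 0]), 0, array([441. , 284.8])), (4, array([488. , 186.3]), array([33. , 32.9]), 82.4, array([488. , 186.3]))]
```

View pics/w10.png

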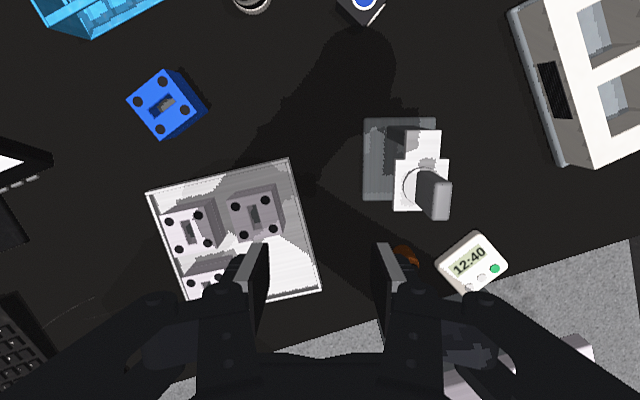

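The lifter hangs upright in the eyelet at (430,190), with its handle top at z 154. The three blocks stand in the tray at (190,230), (255,215) and (205,280), and the gripper is clear. I'm handing in.

```bash
python3 -c "
from bench import *
print(job_done())"
```

```text
the job is handed in; nothing more can be done
None
```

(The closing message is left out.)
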